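Close a watch-casing press with its tommy bar

TASK

Use the loose steel bar in the holes of the press's collar to turn the collar clockwise, moving on from hole to hole as needed, until the watch is held firmly against the pad at about 40 newtons; do not overload the glass. Turn the collar with the bar only, then lay the bar back on its rest, and leave the other things on the bench alone.

Things in the scene. Friction and masses are not known exactly. Their poses are not given: they have to be found in the camera images.
- jack: The press's round grey base, 116 mm wide, origin on the bench under the collar's axis. It carries the collar and, above it, the platen (54 mm disc). Turning the collar clockwise seen from above raises the platen 40 mm a turn (steep multi-start thread, 6.4 mm per rad).
- collar_centre (a point): On the collar's upright axis at the height of its holes, 49.5 mm above the bench. The collar is a steel ring 88 mm wide and 27 mm high, its top 63 mm above the bench, with six blind radial holes 60 degrees apart in its rim, each 11 mm square and 26 mm deep (floor 18 mm from the axis). It turns but does not rise. These axes do not turn with it.
- hole (a point): Mouth of one of the six holes, 44 mm from the axis; it goes round with the collar. The collar runs free with a steady friction of about 0.42 N m and stays where it is left, even loaded. Each newton between watch and pad adds 0.0064 N m to the moment needed: at 40 N about 0.25 N m more than running free.
- frame: The press's fixed grey C-frame, origin on the bench on the collar's axis. Its column (36 mm square, 165 mm tall) stands 82 mm off along its +x, on the side away from the robot; an arm 34 mm wide, 138 to 164 mm up, reaches from it just past the axis (topped by the quill, 181 mm up). It carries the quill with a white sprung pad, 32 mm wide, above the watch.
- watch: Loose watch on the platen, rising with it: disc 37 mm wide, 12 mm high, glass on top; origin under its centre, at first 80 mm above the bench. The pad is set 6.5 to 12 mm above the glass, not measured: 1.0 to 1.9 rad of free turning. It starts to give at 25 N, then 1 mm for every 12 N: 40 N is 1.25 mm (0.2 rad) after they meet.
- bar_centre (a point): Centre of the loose tommy bar, a plain round steel bar 8 mm thick and 180 mm long with rounded ends, 70 g; its x axis runs along the bar. It starts level on its rest. Either end fits the holes.
- bar_end_a (a point): One end of the bar, 90 mm from its centre (-x).
- bar_end_b (a point): The other end of the bar, 90 mm from its centre (+x).
- rest_seat (a point): Where the bar's centre lies when on its rest, 39.7 mm above the bench; x along the bar. The rest is a fixed clear plastic stand: plate 135 x 44 x 8 mm with two V notches 52 mm either side of the centre (each 12 mm along the bar, 25 mm wide at the top, 47 mm high); the bar is free between and beyond them.
- dish: Pale green round parts dish, 110 mm wide, 22 mm high, fixed, origin under its centre: leave alone.
- loupe: Grey eye loupe standing on the bench, 36 mm wide, 30 mm high, origin under its centre: leave alone.
- holder: Brass movement holder block 60 x 50 x 34 mm with a knob, origin under its centre: leave alone.
Mind the look-alikes: they are no part of the job. What is shaped like the frame but purple is not meant.

How it is judged:
By the outcome, as a careful person would: the job done as asked, in the order asked, and still so for the second after the job is handed in, with the robot touching nothing.
It also fails if it takes over 72 s, if anything falls off the work surface, if the arm or the gripper's body presses on something with over 40 N, if the wrist force passes 120 N, or if a joint passes its speed limit or range.

ROBOT

A 6-joint arm with a two-finger parallel gripper is mounted at the origin on the work surface. World frame = base frame: x ahead of the robot, y to its left, z up, the work surface at z = 0. Lengths are in m, angles in rad, forces in N, time in s.
With the tool pointing down it reaches from about 0.275 to 0.875 m from the base axis. Payload 12.5 kg.
Tool frame: the origin (TCP) lies midway between the tips of the shut fingers; the grasp point (between the pads) lies 19 mm behind it; z points along the fingers, y is the line along which they close (so a half turn about z gives the same grasp; the last joint's range is limited). The gripper opens to 85 mm and grips with 20 to 120 N. Pads are 22 mm wide; open, the fingers measure 114 mm over their backs; the gripper's body (76 mm by 85 mm) begins 54 mm behind the grasp point. The pads swing forward as they close: fully open they stand 13 mm farther back than shut.
Start: joints at [-0.085, 0.351, 1.652, -0, 1.139, -0.085], TCP at [0.55, 0, 0.231] pointing down, gripper open.
Joint ranges: [-2.75, 2.75], [-0.79, 2.1], [0.01, 2.65], [-1.57, 4.71], [0.07, 3.14], [-2.87, 2.87]. Speed limits (rad/s): [2.22, 2.22, 2.79, 3.14, 3.14, 3.14].

INTERFACE

Orientations are given as a rotation vector (axis times angle).
In Python, from plant import r gives the robot as it stands. The module is installed in compiled form; this text tells all that it offers.
- The arm moves only by the tool servo_tool, never from a script. Its argument "increments" is a list of rows, each a list of 5 numbers: the shift along the tool's x, y, z in mm, then the turn about the tool's z in rad, then the gripper's target within -1 to 1 (fully open at 1, half-way at 0, shut at -1). A call has exactly 8 rows; each row is the pose to reach, as a shift and turn from the pose commanded when the call began, along the tool's axes at that moment; what a row does not reach only later rows make up. A row lasts 1/10 s, in which the tool goes at most 50 mm and 8.59 degrees, less where a joint would pass 70% of its speed; a pose out of reach is approached as far as the arm can. A call with a gripper value outside its range is refused whole. The fingers move at their own pace and stop on an object; "grip_force" is the grip in N (left out, the last holds). Time passes only in rows, so rows that repeat a pose let the fingers close, or fill a call up. It gives the time, the measured TCP pose, the force, the opening and the grip force at its end, in the units of the state.
- r.state(): the state, without advancing time (a new reading comes with each control period).
- r.read_camera(name): name is "scene" or "side" or "wrist"; returns a dict with "color" (420x560x3 uint8, blue, green, red), "intrinsics" (3x3 intrinsics, pixels), "T" (4x4, takes a point from camera to world coordinates); the wrist camera has in their place "hand_eye" (4x4, takes a point from camera to tool coordinates, whose origin is the TCP and whose axes are the flange's). Camera axes: x right, y down, z forward; pixel columns grow to the right and rows downward; lengths in m; the calibration is good to about 2 mm. A picture is of the moment at which its call begins: read the wrist's pose just before it. There is no depth.
- r.job_done(): hands the job in; it is judged then, once.
The state is a dict: "t": time; "joints": joint angles; "dq": joint speeds; "joint_efforts": joint torques, N m; "tool_pos": TCP position; "tool_rot": TCP orientation; "wrist_force": force on the tool from outside, world axes, zero at the start; "ft_torque": the same for the moment, N m; "grip_width": finger opening in m; "grasp_force": force on a finger pad.
Only numpy, scipy, OpenCV 4.12 (cv2) and the standard library are available. Lean on these libraries where they do the work, as an engineer would, in place of code of your own. Each camera call takes 0.05 s, during which the arm holds its last target. There are 200 camera calls.

## Working session

There is one attempt and no reset: what is moved stays moved. The work goes in short steps, Python scripts to look and compute and a tool call to move; the robot and the scene stay as the last step left them, time stands still between calls to the robot, and variables do not carry over. Pictures are saved under pics/ and viewed, at most 10 in all, crops included, and the job is handed in when it is done.

Besides the shell and the picture viewer there is one more tool, called after "Emit:" as a command line: name --pt "numbers of a row" for each row, then --argument value for the rest. servo_tool: Moves the arm, as the interface text tells. Its arguments: {"type":"object","properties":{"increments":{"type":"array","items":{"type":"array","items":{"type":"number"}}},"grip_force":{"type":"number"}},"required":["increments"]}

```bash
mkdir -p pics; python3 - <<'E'
from plant import r
import cv2,numpy as np
np.set_printoptions(precision=4,suppress=True)
for n in ("scene","side"):
    c=r.read_camera(n); cv2.imwrite(f"pics/{n}0.png",c["color"]); np.savez(f"{n}.npz",K=c["intrinsics"],T=c["T"]); print(n,c["intrinsics"],c["T"])
print(r.read_camera("wrist")["hand_eye"]); print(r.state())
E
```

```text
scene [[398.8288   0.     281.3697]
 [  0.     398.8288 213.1328]
 [  0.       0.       1.    ]] [[ 0.639   0.5269 -0.5605  1.2368]
 [ 0.769  -0.4182  0.4835 -0.6324]
 [ 0.0204 -0.7399 -0.6724  0.82  ]
 [ 0.      0.      0.      1.    ]]
side [[385.8858   0.     278.2436]
 [  0.     385.8858 210.2376]
 [  0.       0.       1.    ]] [[-0.9009 -0.3086  0.3053  0.3029]
 [-0.4341  0.6369 -0.6371  0.581 ]
 [ 0.0022 -0.7065 -0.7077  0.8589]
 [ 0.      0.      0.      1.    ]]
[[-0.0003 -0.9635 -0.2678  0.0674]
 [ 1.     -0.0002 -0.0007  0.0008]
 [ 0.0006 -0.2678  0.9635 -0.1431]
 [ 0.      0.      0.      1.    ]]
{'t': 0.15, 'joints': array([-0.0846,  0.3511,  1.6523, -0.    ,  1.1391, -0.0846]), 'dq': array([-0.0015, -0.0033, -0.0029,  0.0006, -0.0024, -0.0007]), 'joint_efforts': array([  0.0007, -50.6248, -29.1501,  -0.    ,   0.0034,  -0.    ]), 'tool_pos': array([0.5498, 0.    , 0.2309]), 'tool_rot': array([-2.221 , -2.221 ,  0.0009]), 'wrist_force': array([ 0.6168, -0.2421, -0.4267]), 'ft_torque': array([-0.0008, -0.0431,  0.0418]), 'grasp_force': 0.0, 'grip_width': 0.0855020862712198}
```

View pics/scene0.png

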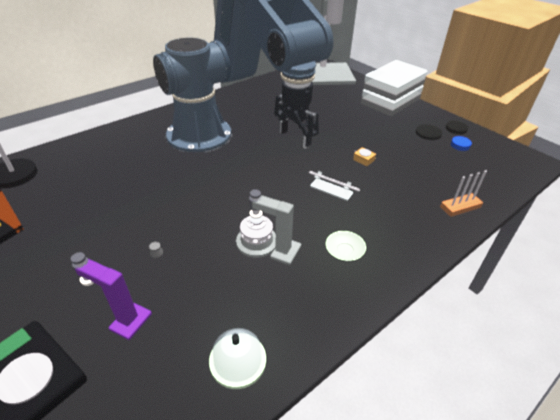

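View pics/side0.png

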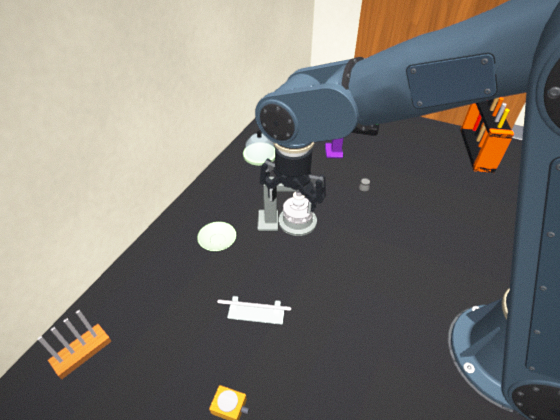

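Scene view: the press is grey at (268,230), and its purple look-alike is at (110,295). The bar lies on its clear rest at (334,182); the rods in the orange rack at (470,190) could be taken for it. The dish is at (346,245), the holder at (365,156) and the loupe at (155,249). I choose the grey press and the bar on the clear rest. Next is a close crop to check this.

```bash
python3 - <<'E'
import cv2,numpy as np
a=cv2.imread("pics/scene0.png")[165:265,225:370]; b=cv2.imread("pics/side0.png")[180:330,205:330]
A=cv2.resize(a,None,fx=3,fy=3,interpolation=cv2.INTER_CUBIC); B=cv2.resize(b,None,fx=2.9,fy=2.9,interpolation=cv2.INTER_CUBIC)
o=np.zeros((440,800,3),np.uint8); o[:300,:435]=A; o[:435,437:437+B.shape[1]]=B[:435]
cv2.imwrite("pics/crop.png",o)
E
```

```text
(no output)
```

View pics/crop.png

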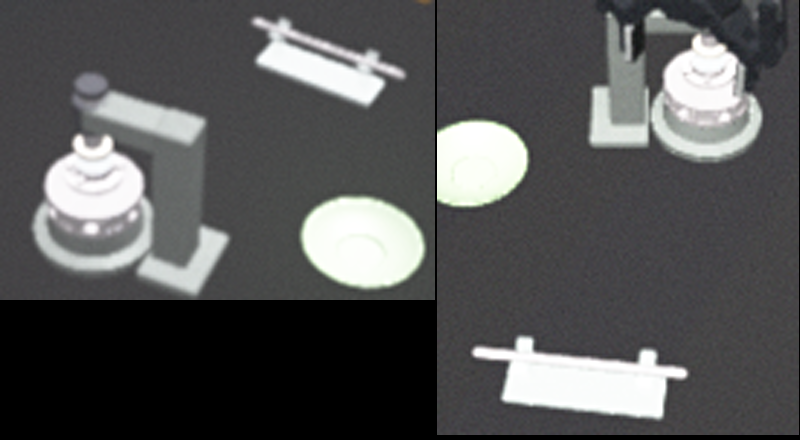

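Composite crop: the bar's ends are at scene (310,172)/(359,190) and side (218,301)/(291,309). The press's base centre is near scene (256,240) and side (298,221). The choice holds: grey frame, bar on clear rest.

```bash
cat > h.py <<'E'
import numpy as np,cv2
from scipy.spatial.transform import Rotation as R
np.set_printoptions(precision=4,suppress=True)
def ray(K,T,uv):
    d=T[:3,:3]@np.linalg.solve(K,[uv[0],uv[1],1.]); return T[:3,3],d
def plane(K,T,uv,z):
    o,d=ray(K,T,uv); return o+d*(z-o[2])/d[2]
def proj(K,T,P):
    P=np.atleast_2d(P); c=(P-T[:3,3])@T[:3,:3]; p=c@K.T; return p[:,:2]/p[:,2:]
def wristT(s,he):
    M=np.eye(4); M[:3,:3]=R.from_rotvec(s["tool_rot"]).as_matrix(); M[:3,3]=s["tool_pos"]; return M@he
E
python3 - <<'E'
from h import *
C={n:np.load(n+".npz") for n in("scene","side")}
for n,ps in dict(scene=[(309.7,172),(359.3,189.7)],side=[(218.1,301.4),(290.9,309)]).items():
    for p in ps: print(n,"bar",plane(C[n]["K"],C[n]["T"],p,.0397))
for n,p in dict(scene=(256,240.5),side=(298.1,220.7)).items(): print(n,"base",plane(C[n]["K"],C[n]["T"],p,.01))
for n,p in dict(scene=(284,246),side=(268,220)).items(): print(n,"colfoot",plane(C[n]["K"],C[n]["T"],p,.005))
for n,p in dict(scene=(346,247),side=(217,236)).items(): print(n,"dish",plane(C[n]["K"],C[n]["T"],p,.011))
E
```

```text
scene bar [0.4895 0.1304 0.0397]
scene bar [0.6542 0.1896 0.0397]
side bar [0.6519 0.1887 0.0397]
side bar [0.4843 0.1308 0.0397]
scene base [ 0.6051 -0.1786  0.01  ]
side base [ 0.5956 -0.1691  0.01  ]
scene colfoot [ 0.6667 -0.1276  0.005 ]
side colfoot [ 0.6811 -0.1362  0.005 ]
scene dish [0.7812 0.0005 0.011 ]
side dish [ 0.783  -0.0092  0.011 ]
```

```bash
python3 - <<'E'
from plant import r
from h import *
s=r.state(); c=r.read_camera("wrist"); T=wristT(s,c["hand_eye"]); K=c["intrinsics"]
cv2.imwrite("pics/w0.png",c["color"]); np.savez("w0.npz",K=K,T=T); print(K,T)
print(proj(K,T,[[.60,-.174,.063],[.57,.16,.04]]))
C={n:np.load(n+".npz") for n in("scene","side")}
print("loupe",plane(C["scene"]["K"],C["scene"]["T"],(155,249),.015),"holder",plane(C["scene"]["K"],C["scene"]["T"],(365,157),.02))
E
```

```text
[[310.1446   0.     282.9767]
 [  0.     310.1446 206.4341]
 [  0.       0.       1.    ]] [[ 1.      0.     -0.0015  0.5507]
 [-0.0004 -0.9635 -0.2677  0.0675]
 [-0.0015  0.2677 -0.9635  0.374 ]
 [ 0.      0.      0.      1.    ]]
[[325.4273 333.6266]
 [303.6197  19.9436]]
loupe [ 0.464 -0.414  0.015] holder [0.5266 0.3657 0.02  ]
```

View pics/w0.png

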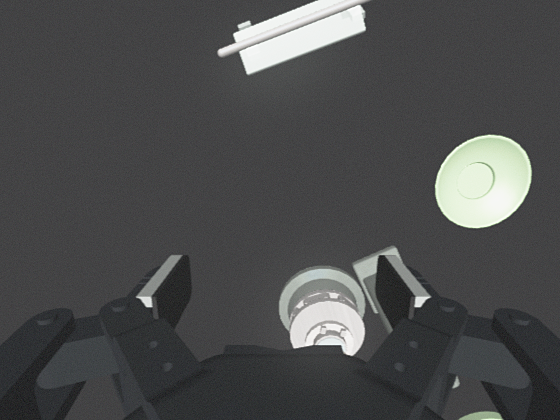

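Wrist view: the bar runs from about (220,52) to (370,0) on the clear rest, the press's base is centred near (322,300), and the dish is at (484,180). Its holes are too oblique to read, so I'll view the collar from the robot side.

Emit:
servo_tool --pt "-20 -8 0 -0.14 1" --pt "-45 -18 0 -0.28 1" --pt "-75 -30 5 -0.42 1" --pt "-105 -42 20 -0.56 1" --pt "-135 -54 45 -0.7 1" --pt "-155 -62 65 -0.84 1" --pt "-168 -68 82 -0.98 1" --pt "-174 -70 91 -1.1 1"

```text
t: 1.0
tool_pos: [0.4788, -0.1748, 0.1388]
tool_rot: [-0.726, -3.054, -0.001]
wrist_force: [0.8, 0.3, 0.7]
grip_width: 0.0855
grasp_force: 0.0
```

Emit:
servo_tool --pt "0 0 0 -0.13 1" --pt "0 0 0 -0.26 1" --pt "0 0 0 -0.38 1" --pt "0 0 0 -0.46 1" --pt "0 0 0 -0.47 1" --pt "0 0 0 -0.47 1" --pt "0 0 0 -0.47 1" --pt "0 0 0 -0.47 1"

```text
t: 1.8
tool_pos: [0.48, -0.174, 0.1403]
tool_rot: [-0.003, -3.142, -0.0]
wrist_force: [-0.3, -0.3, -0.7]
grip_width: 0.0851
grasp_force: 0.0
```

```bash
python3 - <<'E'
from plant import r
from h import *
s=r.state(); c=r.read_camera("wrist"); T=wristT(s,c["hand_eye"]); K=c["intrinsics"]
np.savez("w1.npz",K=K,T=T,im=c["color"]); print(s["t"],s["tool_pos"],s["tool_rot"],s["joints"],T)
im=c["color"]; p=proj(K,T,[[.60,-.174,.05]])[0]; print(p)
x,y=max(0,int(p[0]-110)),max(0,int(p[1])-110)
cr=im[y:y+165,x:x+220]; print(x,y)
cv2.imwrite("pics/w1.png",cv2.resize(cr,None,fx=3.6,fy=3.6,interpolation=cv2.INTER_CUBIC))
E
```

```text
1.8 [ 0.48   -0.174   0.1403] [-0.0031 -3.1416 -0.    ] [-0.4389  0.3991  1.8378  0.      0.9048 -2.0078] [[ 0.0023  0.9637  0.2668  0.4131]
 [ 1.     -0.0021 -0.001  -0.1741]
 [-0.0004  0.2668 -0.9637  0.2834]
 [ 0.      0.      0.      1.    ]]
[283.673  339.4357]
173 229
```

View pics/w1.png

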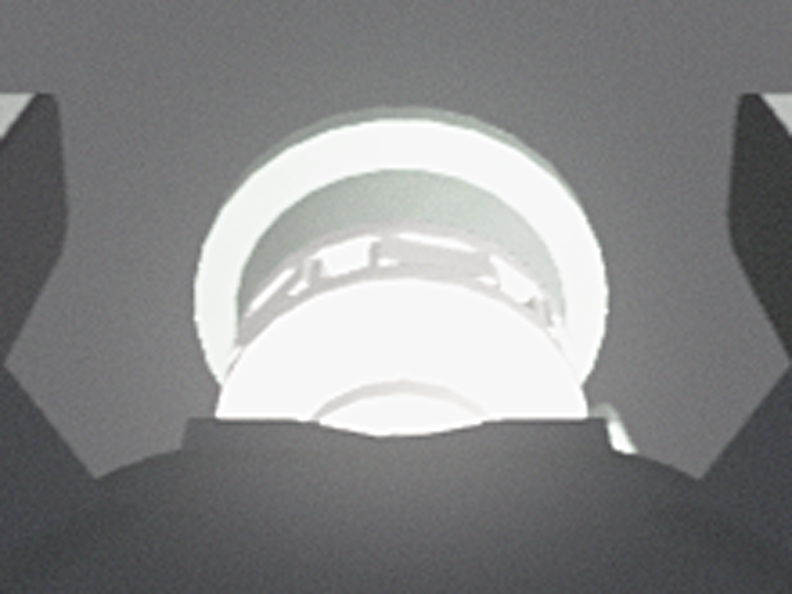

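The crop shows the base ring, with its outer edge from x 195 to 607 and its near edge at row 107. The collar rim with slots lies at rows 230–330, with a slot candidate near (345,255). I'll unwrap the rim to read the hole angles.

```bash
python3 - <<'E'
from h import *
d=np.load("w1.npz"); K,T,im=d["K"],d["T"],d["im"]
e=plane(K,T,(284.4,258.7),0.0); print("near edge",e)
c=np.array([e[0]+.058,e[1]]); print("centre",c)
ang=np.radians(np.linspace(255,105,750)); z=np.linspace(.066,.030,144)
A,Z=np.meshgrid(ang,z)
P=np.stack([c[0]+.044*np.cos(A),c[1]+.044*np.sin(A),Z],-1).reshape(-1,3)
uv=proj(K,T,P).reshape(144,750,2).astype(np.float32)
u=cv2.remap(im,uv,None,cv2.INTER_CUBIC)
u=np.clip((u.astype(float)-120)*255/135,0,255).astype(np.uint8)
for a in range(105,256,15):
    x=int((255-a)*5); cv2.line(u,(x,0),(x,6),(0,0,255),1); cv2.putText(u,str(a),(min(x,715),18),0,.4,(0,0,255),1)
g=im[275:345,225:345]; g=np.clip((g.astype(float)-120)*255/135,0,255).astype(np.uint8)
g=cv2.resize(g,None,fx=6,fy=6,interpolation=cv2.INTER_CUBIC)
o=np.zeros((144+g.shape[0],750,3),np.uint8); o[:144]=u; o[144:,:720]=g
cv2.imwrite("pics/rim.png",o)
E
```

```text
near edge [ 0.5455 -0.1731  0.    ]
centre [ 0.6035 -0.1731]
```

View pics/rim.png

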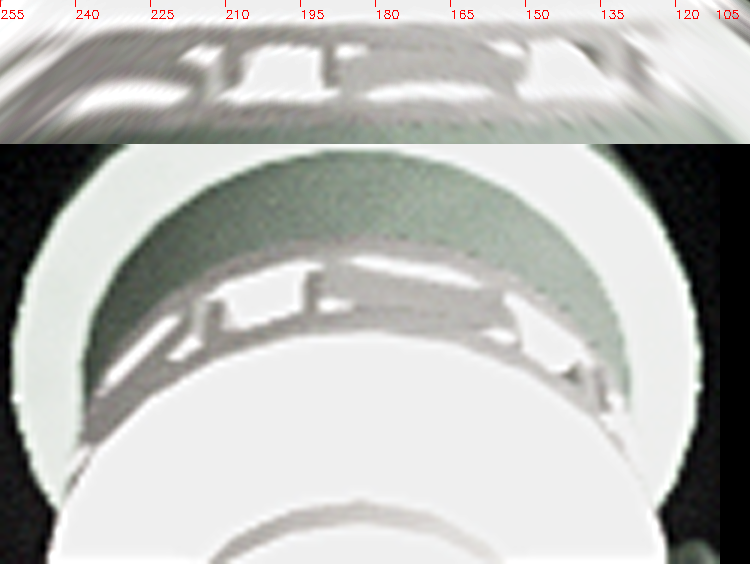

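The unwrapped rim shows bright holes at about 199° and 142°. With 60° spacing that gives about 200.3°, 140.3° and 260.3° about the centre (0.6035, -0.173). Now I'll go over the bar.

Emit:
servo_tool --pt "-8 25 0 -0.04 1" --pt "-22 72 0 -0.09 1" --pt "-36 120 0 -0.14 1" --pt "-50 168 0 -0.19 1" --pt "-64 216 0 -0.24 1" --pt "-78 264 5 -0.29 1" --pt "-91 308 12 -0.33 1" --pt "-99 337 18 -0.337 1"

```text
t: 2.65
tool_pos: [0.5796, 0.166, 0.122]
tool_rot: [-0.529, 3.096, 0.0]
wrist_force: [0.3, -1.0, -0.3]
grip_width: 0.0856
grasp_force: 0.0
```

```bash
python3 - <<'E'
from plant import r
from h import *
s=r.state(); c=r.read_camera("wrist"); T=wristT(s,c["hand_eye"]); K=c["intrinsics"]
print(s["t"],s["tool_pos"],np.degrees(np.arctan2(*R.from_rotvec(s["tool_rot"]).as_matrix()[[1,0],0])))
im=c["color"]; 
a=np.radians(19.4); D=np.array([np.cos(a),np.sin(a),0]); C=np.array([.57,.16,.0397])
print(proj(K,T,[C-.09*D,C,C+.09*D]))
# bar edges by profiles across expected line: brightness gradient
g=cv2.cvtColor(im,cv2.COLOR_BGR2GRAY); cv2.imwrite("pics/w2.png",im); np.savez("w2.npz",K=K,T=T,im=im)
w0=np.load("w0.npz"); print(plane(w0["K"],w0["T"],(220,52),.0397))
E
```

```text
2.65 [0.5796 0.166  0.122 ] -160.59276914955794
[[280.1271  67.926 ]
 [280.4491 198.1425]
 [280.7107 303.9115]]
[0.4883 0.1321 0.0397]
```

View pics/w2.png

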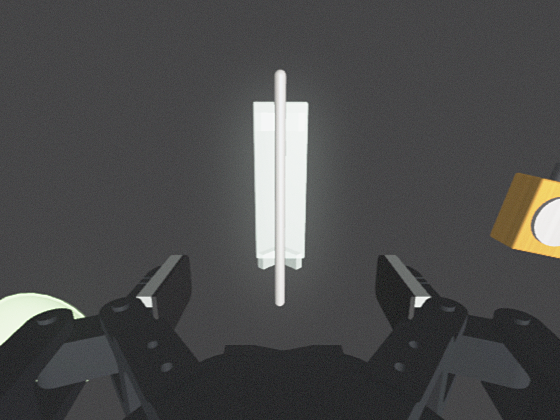

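The bar runs from (280,70) to (280,305), as predicted. Descend and grip.

Emit:
servo_tool --pt "0 0 0 0 1" --pt "0 0 15 0 1" --pt "0 0 35 0 1" --pt "0 0 55 0 0.6" --pt "0 0 75 0 0.2" --pt "0 0 90 0 -0.2" --pt "0 0 98 0 -0.4" --pt "0 0 101.5 0 -0.5" --grip_force 60

```text
t: 3.5
tool_pos: [0.579, 0.1624, 0.02]
tool_rot: [0.524, -3.097, 0.0]
wrist_force: [0.2, 1.0, -1.1]
grip_width: 0.0214
grasp_force: 0.0
```

Emit:
servo_tool --pt "0 0 0 0 -0.6" --pt "0 0 0 0 -1" --pt "0 0 0 0 -1" --pt "0 0 0 0 -1" --pt "0 0 0 0 -1" --pt "0 0 0 0 -1" --pt "0 0 0 0 -1" --pt "0 0 0 0 -1" --grip_force 60

```text
t: 4.3
tool_pos: [0.5797, 0.1631, 0.0214]
tool_rot: [-0.525, 3.096, 0.0]
wrist_force: [-0.3, 0.4, 5.4]
grip_width: 0.0055
grasp_force: 58.9
```

Emit:
servo_tool --pt "0 0 -20 0 -1" --pt "0 0 -60 0 -1" --pt "15 -10 -90 0.05 -1" --pt "50 -40 -105 0.15 -1" --pt "90 -75 -110 0.28 -1" --pt "135 -110 -110 0.42 -1" --pt "175 -145 -110 0.56 -1" --pt "210 -172 -110 0.7 -1"

```text
t: 5.1
tool_pos: [0.4406, -0.0636, 0.1309]
tool_rot: [0.576, 3.088, -0.0]
wrist_force: [1.6, -0.1, -0.9]
grip_width: 0.006
grasp_force: 58.8
```

```bash
python3 - <<'E'
from plant import r
from h import *
s=r.state(); c=r.read_camera("wrist"); im=c["color"]; he=c["hand_eye"];K=c["intrinsics"]
np.savez("w3.npz",K=K,he=he,im=im); print(s["t"],s["tool_pos"],s["grip_width"],s["wrist_force"],s["joints"])
# bar in tool frame: predicted image of tool x axis at z=-19mm
M=np.array([[x,0,-.019] for x in(.02,.06,.10)]); print(proj(K,he,M))
g=cv2.cvtColor(im,cv2.COLOR_BGR2GRAY).astype(float)
for v in range(40,340,30): print(v,[int(t) for t in g[v,262:306:2]])
cv2.imwrite("pics/w3.png",im)
E
```

```text
5.1 [ 0.4406 -0.0636  0.1309] 0.005979692969977597 [ 1.5788 -0.0715 -0.9278] [-0.2479  0.31    2.0066 -0.0002  0.8245 -1.4494]
[[283.0751 234.6203]
 [283.0482 138.6525]
 [283.016   24.1745]]
40 [115, 117, 122, 123, 120, 121, 219, 246, 247, 247, 247, 247, 247, 247, 247, 247, 252, 156, 118, 119, 118, 124]
70 [127, 128, 125, 127, 126, 125, 211, 247, 247, 247, 247, 247, 247, 247, 247, 247, 253, 136, 125, 123, 129, 126]
100 [129, 129, 134, 132, 129, 129, 209, 247, 247, 247, 247, 247, 247, 247, 247, 248, 252, 130, 134, 132, 135, 129]
130 [135, 136, 135, 137, 135, 135, 211, 247, 247, 247, 247, 247, 247, 247, 247, 248, 240, 133, 135, 134, 134, 136]
160 [130, 136, 135, 136, 137, 137, 206, 247, 247, 247, 247, 247, 247, 247, 247, 250, 203, 135, 139, 135, 136, 135]
190 [135, 136, 135, 139, 140, 132, 203, 247, 247, 247, 247, 247, 247, 247, 247, 252, 145, 137, 137, 138, 136, 140]
220 [135, 138, 134, 137, 137, 136, 199, 247, 247, 247, 247, 247, 247, 247, 248, 253, 137, 138, 140, 142, 139, 138]
250 [175, 219, 215, 219, 217, 218, 194, 247, 247, 247, 247, 247, 247, 247, 248, 242, 216, 218, 218, 218, 219, 185]
280 [111, 102, 136, 255, 250, 201, 154, 179, 250, 247, 247, 247, 247, 249, 200, 156, 205, 249, 255, 151, 106, 111]
310 [108, 107, 111, 129, 113, 144, 149, 212, 249, 247, 247, 247, 247, 249, 231, 151, 142, 108, 116, 107, 106, 111]
```

View pics/w3.png

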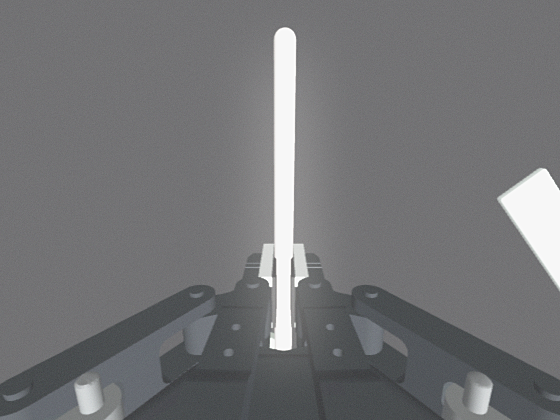

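The bar is held straight: its tip is at (285,28) and its axis at u≈283, as predicted. I'll carry it round to the hole on the -y side.

Emit:
servo_tool --pt "-15 -25 0 0.13 -1" --pt "-40 -65 -5 0.27 -1" --pt "-65 -110 -10 0.41 -1" --pt "-88 -148 -10 0.55 -1" --pt "-120 -165 -10 0.69 -1" --pt "-155 -178 -10 0.83 -1" --pt "-190 -190 -10 0.97 -1" --pt "-220 -197 -10 1.1 -1"

```text
t: 5.95
tool_pos: [0.5782, -0.326, 0.1404]
tool_rot: [-2.107, -2.33, 0.0]
wrist_force: [0.2, 0.0, -0.5]
grip_width: 0.0058
grasp_force: 58.8
```

Emit:
servo_tool --pt "0 0 0 0.13 -1" --pt "0 0 0 0.24 -1" --pt "0 0 0 0.279 -1" --pt "0 0 0 0.279 -1" --pt "0 0 0 0.279 -1" --pt "0 0 0 0.279 -1" --pt "0 0 0 0.279 -1" --pt "0 0 0 0.279 -1"

```text
t: 6.75
tool_pos: [0.5774, -0.3246, 0.1408]
tool_rot: [2.404, 2.023, -0.0]
wrist_force: [-0.3, -0.1, -0.4]
grip_width: 0.0058
grasp_force: 58.9
```

```bash
python3 - <<'E'
from plant import r
from h import *
s=r.state(); c=r.read_camera("wrist"); im=c["color"]; he=c["hand_eye"];K=c["intrinsics"]; T=wristT(s,he)
M=R.from_rotvec(s["tool_rot"]).as_matrix()
np.savez("w4.npz",K=K,T=T,im=im); print(s["t"],s["tool_pos"],np.degrees(np.arctan2(M[1,0],M[0,0])),s["wrist_force"],s["ft_torque"],s["joints"])
# predicted outlines
out=im.copy(); t=np.linspace(0,2*np.pi,200); cx,cy=.602,-.1735
for rad,z,col in((.058,0,(0,255,0)),(.044,.063,(0,0,255)),(.027,.08,(255,0,0))):
    uv=proj(K,T,np.c_[cx+rad*np.cos(t),cy+rad*np.sin(t),0*t+z])
    for p in uv:
        if 0<=p[0]<560 and 0<=p[1]<420: cv2.circle(out,(int(p[0]),int(p[1])),0,col,-1)
for a in(260.3,200.3,320.3):
    a=np.radians(a); P=proj(K,T,[[cx+.044*np.cos(a),cy+.044*np.sin(a),.0495]])[0]; print(P)
cv2.imwrite("pics/w4.png",cv2.resize(out[:300,130:430],(800,600)[:2] if 0 else (600,600)))
E
```

```text
6.75 [ 0.5774 -0.3246  0.1408] 80.16775536230253 [-0.3101 -0.1154 -0.3918] [-0.0321  0.0064 -0.0031] [-0.5824  0.6466  1.4142 -0.      1.0808 -0.4108]
[279.8591  58.0087]
[223.1087  22.5201]
[336.2849  22.1646]
```

View pics/w4.png

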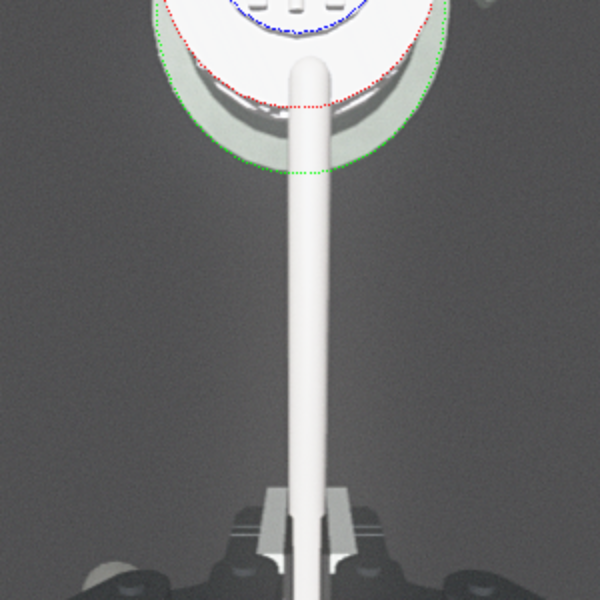

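The overlays match: the outlines fall on the base, collar and platen edges, so the centre (0.602, -0.1735) is confirmed. The bar is about 1.5 mm to the right of the hole line. Correct this and lower.

Emit:
servo_tool --pt "-7 -1.5 0 -0.002 -1" --pt "-7 -1.5 15 -0.002 -1" --pt "-7 -1.5 40 -0.002 -1" --pt "-7 -1.5 70 -0.002 -1" --pt "-7 -1.5 95 -0.002 -1" --pt "-7 -1.5 107 -0.002 -1" --pt "-7 -1.5 109.6 -0.002 -1" --pt "-7 -1.5 109.6 -0.002 -1"

```text
t: 7.6
tool_pos: [0.5749, -0.3314, 0.0314]
tool_rot: [2.402, 2.025, 0.0]
wrist_force: [0.4, 0.3, -0.3]
grip_width: 0.0057
grasp_force: 58.9
```

Emit:
servo_tool --pt "0 0 0 0 -1" --pt "4 0 0 0 -1" --pt "8 0 0 0 -1" --pt "12 0 0 0 -1" --pt "15 0 0 0 -1" --pt "18 0 0 0 -1" --pt "20 0 0 0 -1" --pt "20 0 0 0 -1"

```text
t: 8.4
tool_pos: [0.5781, -0.3112, 0.0312]
tool_rot: [-2.402, -2.025, 0.0]
wrist_force: [0.3, 0.5, -0.8]
grip_width: 0.0056
grasp_force: 58.8
```

Emit:
servo_tool --pt "3 0 0 0 -1" --pt "6 0 0 0 -1" --pt "9 0 0 0 -1" --pt "12 0 0 0 -1" --pt "15 0 0 0 -1" --pt "17 0 0 0 -1" --pt "18 0 0 0 -1" --pt "18 0 0 0 -1"

```text
t: 9.2
tool_pos: [0.5812, -0.2935, 0.0312]
tool_rot: [-2.402, -2.025, -0.0]
wrist_force: [-0.6, 0.7, -0.8]
grip_width: 0.0057
grasp_force: 58.9
```

```bash
cat > m.py <<'E'
from plant import r
from h import *
s=r.state(); M=R.from_rotvec(s["tool_rot"]).as_matrix(); p=s["tool_pos"]; c=np.array([.602,-.1735])
d=p[:2]-c; F=s["wrist_force"]; y=np.degrees(np.arctan2(M[1,0],M[0,0]))
print("t",s["t"],"pos",p,"yaw",y,"phi",np.degrees(np.arctan2(d[1],d[0]))%360,"r",np.hypot(*d),"F",F,"tq",s["ft_torque"],"mom",d[0]*F[1]-d[1]*F[0],"w",s["grip_width"],"q",s["joints"])
E
cat > arc.py <<'E'
import sys; from h import *
# arc plan: phi0(deg), r(m), total (rad) in 8 rows, tool x inward
phi0,rr,tot=float(sys.argv[1]),float(sys.argv[2]),float(sys.argv[3])
for k in range(1,9):
    a=tot*k/8
    # tool frame: axis at +r along x; tool rotates by +a (cw). y_t axis: cw tangent sign below
    print([round(1e3*(rr-rr*np.cos(a)),1), round(-1e3*rr*np.sin(a),1),0,round(a,3),-1])
E
python3 m.py; python3 arc.py 260 .122 0.2
```

```text
t 9.2 pos [ 0.5812 -0.2935  0.0312] yaw 80.26672053496327 phi 260.1472397717296 r 0.12182476451152423 F [-0.6247  0.657  -0.8045] tq [0.172  0.1083 0.1997] mom -0.08867293630787434 w 0.005662857107302689 q [-0.5392  0.7713  1.4958  0.0002  0.8747 -0.3695]
[np.float64(0.0), np.float64(-3.0), 0, 0.025, -1]
[np.float64(0.2), np.float64(-6.1), 0, 0.05, -1]
[np.float64(0.3), np.float64(-9.1), 0, 0.075, -1]
[np.float64(0.6), np.float64(-12.2), 0, 0.1, -1]
[np.float64(1.0), np.float64(-15.2), 0, 0.125, -1]
[np.float64(1.4), np.float64(-18.2), 0, 0.15, -1]
[np.float64(1.9), np.float64(-21.2), 0, 0.175, -1]
[np.float64(2.4), np.float64(-24.2), 0, 0.2, -1]
```

Emit:
servo_tool --pt "0.2 -6.1 0 0.05 -1" --pt "0.6 -12.2 0 0.1 -1" --pt "1.4 -18.2 0 0.15 -1" --pt "2.4 -24.2 0 0.2 -1" --pt "3.8 -30.2 0 0.25 -1" --pt "5.4 -36.1 0 0.3 -1" --pt "7.4 -41.8 0 0.35 -1" --pt "9.6 -47.5 0 0.4 -1"

```text
t: 10.0
tool_pos: [0.5379, -0.2776, 0.0322]
tool_rot: [2.755, 1.5, 0.006]
wrist_force: [6.7, -5.2, -1.6]
grip_width: 0.006
grasp_force: 62.1
```

```bash
python3 m.py
```

```text
t 10.0 pos [ 0.5379 -0.2776  0.0322] yaw 57.1262564207984 phi 238.39180938972464 r 0.12224471748296738 F [ 6.7019 -5.1596 -1.6311] tq [-0.7068 -1.0714 -0.5872] mom 1.0283105134193904 w 0.006025227211952734 q [-0.5535  0.7031  1.6353  0.0007  0.7969  0.0198]
```

The total moment (force × arm + tq_z) is 0.44 N m, which matches free running.

Emit:
servo_tool --pt "0.2 -6.1 0 0.05 -1" --pt "0.6 -12.2 0 0.1 -1" --pt "1.4 -18.2 0 0.15 -1" --pt "2.4 -24.2 0 0.2 -1" --pt "3.8 -30.2 0 0.25 -1" --pt "5.4 -36.1 0 0.3 -1" --pt "7.4 -41.8 0 0.35 -1" --pt "9.6 -47.5 0 0.4 -1"

```text
t: 10.8
tool_pos: [0.5024, -0.2444, 0.032]
tool_rot: [2.999, 0.922, 0.005]
wrist_force: [1.6, -11.3, -1.5]
grip_width: 0.0059
grasp_force: 62.5
```

```bash
sed -i 's/"mom",d\[0\]\*F\[1\]-d\[1\]\*F\[0\]/"TOTAL",d[0]*F[1]-d[1]*F[0]+s["ft_torque"][2]/' m.py; python3 m.py
```

```text
t 10.8 pos [ 0.5024 -0.2444  0.032 ] yaw 34.19883648971544 phi 215.45924173550705 r 0.12228934749194185 F [  1.63   -11.3204  -1.491 ] tq [-1.745  -0.1458 -0.6931] TOTAL 0.5501149474498284 w 0.005910057694035718 q [-0.5358  0.6423  1.764  -0.001   0.7302  0.4388]
```

Emit:
servo_tool --pt "0.0 -3.0 0 0.025 -1" --pt "0.2 -6.1 0 0.05 -1" --pt "0.3 -9.1 0 0.075 -1" --pt "0.6 -12.2 0 0.1 -1" --pt "1.0 -15.2 0 0.125 -1" --pt "1.4 -18.2 0 0.15 -1" --pt "1.9 -21.2 0 0.175 -1" --pt "2.4 -24.2 0 0.2 -1"

```text
t: 11.6
tool_pos: [0.4901, -0.223, 0.0318]
tool_rot: [3.077, 0.62, 0.003]
wrist_force: [-2.9, -11.9, -1.4]
grip_width: 0.0058
grasp_force: 62.9
```

```bash
python3 m.py
```

```text
t 11.6 pos [ 0.4901 -0.223   0.0318] yaw 22.7947330141559 phi 203.86340435027904 r 0.12233077134745286 F [ -2.874  -11.88    -1.4467] tq [-1.7887  0.3536 -0.751 ] TOTAL 0.4358417236337464 w 0.005826864544180338 q [-0.513   0.6175  1.8171 -0.0014  0.7035  0.661 ]
```

Emit:
servo_tool --pt "0.0 -3.0 0 0.025 -1" --pt "0.2 -6.1 0 0.05 -1" --pt "0.3 -9.1 0 0.075 -1" --pt "0.6 -12.2 0 0.1 -1" --pt "1.0 -15.2 0 0.125 -1" --pt "1.4 -18.2 0 0.15 -1" --pt "1.9 -21.2 0 0.175 -1" --pt "2.4 -24.2 0 0.2 -1"

```text
t: 12.4
tool_pos: [0.4823, -0.1994, 0.0315]
tool_rot: [3.125, 0.31, 0.001]
wrist_force: [-4.3, -10.0, -1.1]
grip_width: 0.0055
grasp_force: 63.5
```

```bash
python3 m.py
```

```text
t 12.4 pos [ 0.4823 -0.1994  0.0315] yaw 11.333635537472858 phi 192.2127759487792 r 0.12243460719275044 F [ -4.3386 -10.0346  -1.05  ] tq [-1.7069  0.6687 -0.749 ] TOTAL 0.33943810747857517 w 0.005534483752461025 q [-0.4808  0.5979  1.8597 -0.0014  0.6823  0.8933]
```

```bash
cat > m.py <<'E'
from plant import r
from h import *
c=np.array([.602,-.1735]); L=[]
for i in range(8):
    s=r.state(); d=s["tool_pos"][:2]-c; F=s["wrist_force"]; L.append([d[0]*F[1]-d[1]*F[0]+s["ft_torque"][2],s["ft_torque"][2],*F])
    if i<7: r.read_camera("side")
L=np.array(L); M=R.from_rotvec(s["tool_rot"]).as_matrix()
print("t",s["t"],"pos",s["tool_pos"],"yaw",np.degrees(np.arctan2(M[1,0],M[0,0])),"phi",np.degrees(np.arctan2(d[1],d[0]))%360,"r",np.hypot(*d))
print("TOTAL",L[:,0],"mean",L[1:].mean(0),"q",s["joints"])
E
python3 m.py
```

```text
t 12.75 pos [ 0.4822 -0.1992  0.0314] yaw 11.408939879539254 phi 192.132916121552 r 0.12250207395617334
TOTAL [0.3394 0.3899 0.4396 0.4358 0.4648 0.4077 0.2661 0.3439] mean [ 0.3925 -0.6637 -4.6233 -9.8107 -0.6756] q [-0.4807  0.5981  1.8597 -0.0012  0.6826  0.892 ]
```

Emit:
servo_tool --pt "0.0 -2.4 0 0.02 -1" --pt "0.1 -4.9 0 0.04 -1" --pt "0.2 -7.3 0 0.06 -1" --pt "0.4 -9.7 0 0.08 -1" --pt "0.6 -12.2 0 0.1 -1" --pt "0.9 -14.6 0 0.12 -1" --pt "1.0 -15.8 0 0.13 -1" --pt "1.0 -15.8 0 0.13 -1"

```text
t: 13.55
tool_pos: [0.4799, -0.1834, 0.0314]
tool_rot: [3.139, 0.108, 0.0]
wrist_force: [-5.3, -9.8, -1.0]
grip_width: 0.0056
grasp_force: 63.6
```

```bash
python3 m.py
```

```text
t 13.9 pos [ 0.4798 -0.1834  0.0313] yaw 3.9514474374152755 phi 184.64815194765856 r 0.12255723494972082
TOTAL [0.4225 0.404  0.3361 0.3925 0.4481 0.4231 0.2234 0.3685] mean [ 0.3708 -0.6953 -5.3026 -9.1587 -0.8972] q [-0.4554  0.5885  1.8803 -0.0012  0.6722  1.0473]
```

Emit:
servo_tool --pt "0.0 -2.4 0 0.02 -1" --pt "0.1 -4.9 0 0.04 -1" --pt "0.2 -7.3 0 0.06 -1" --pt "0.4 -9.7 0 0.08 -1" --pt "0.6 -12.2 0 0.1 -1" --pt "0.9 -14.6 0 0.12 -1" --pt "1.0 -15.8 0 0.13 -1" --pt "1.0 -15.8 0 0.13 -1"

```text
t: 14.7
tool_pos: [0.4795, -0.1673, 0.0312]
tool_rot: [3.14, -0.096, -0.001]
wrist_force: [-6.2, -8.6, -0.5]
grip_width: 0.0056
grasp_force: 63.8
```

```bash
python3 m.py
```

```text
t 15.05 pos [ 0.4795 -0.1674  0.0313] yaw -3.494659603841376 phi 177.1499903203143 r 0.12261132829545567
TOTAL [0.4186 0.4663 0.397  0.546  0.3429 0.4026 0.3963 0.3917] mean [ 0.4204 -0.7073 -5.5216 -8.933  -0.7185] q [-0.4272  0.5818  1.895  -0.001   0.6649  1.2054]
```

Emit:
servo_tool --pt "0.0 -2.4 0 0.02 -1" --pt "0.1 -4.9 0 0.04 -1" --pt "0.2 -7.3 0 0.06 -1" --pt "0.4 -9.7 0 0.08 -1" --pt "0.6 -12.2 0 0.1 -1" --pt "0.9 -14.6 0 0.12 -1" --pt "1.0 -15.8 0 0.13 -1" --pt "1.0 -15.8 0 0.13 -1"

```text
t: 15.85
tool_pos: [0.4813, -0.1514, 0.0312]
tool_rot: [3.127, -0.3, -0.001]
wrist_force: [-6.8, -7.8, -1.5]
grip_width: 0.0056
grasp_force: 63.9
```

```bash
python3 m.py
```

```text
t 16.2 pos [ 0.4813 -0.1515  0.0312] yaw -10.938345576515593 phi 169.67733318444505 r 0.12266674733728418
TOTAL [0.3733 0.3427 0.3714 0.3806 0.3873 0.45   0.4413 0.4483] mean [ 0.4031 -0.6844 -5.6659 -7.9795 -0.5449] q [-0.397   0.5781  1.9032 -0.0009  0.6609  1.3654]
```

Emit:
servo_tool --pt "0.0 -2.4 0 0.02 -1" --pt "0.1 -4.9 0 0.04 -1" --pt "0.2 -7.3 0 0.06 -1" --pt "0.4 -9.7 0 0.08 -1" --pt "0.6 -12.2 0 0.1 -1" --pt "0.9 -14.6 0 0.12 -1" --pt "1.0 -15.8 0 0.13 -1" --pt "1.0 -15.8 0 0.13 -1"

```text
t: 17.0
tool_pos: [0.4852, -0.136, 0.0311]
tool_rot: [3.101, -0.502, -0.002]
wrist_force: [-5.6, -8.1, -0.4]
grip_width: 0.0058
grasp_force: 64.0
```

```bash
python3 m.py
```

```text
t 17.35 pos [ 0.4851 -0.1361  0.0311] yaw -18.388516516891308 phi 162.24302159945466 r 0.1227502768745043
TOTAL [0.3837 0.2553 0.2781 0.3498 0.3309 0.1688 0.412  0.3793] mean [ 0.3106 -0.7042 -5.9832 -6.7665 -0.3616] q [-0.3656  0.5775  1.9049 -0.0008  0.6604  1.5267]
```

Emit:
servo_tool --pt "0.0 -2.4 0 0.02 -1" --pt "0.1 -4.9 0 0.04 -1" --pt "0.2 -7.3 0 0.06 -1" --pt "0.4 -9.7 0 0.08 -1" --pt "0.6 -12.2 0 0.1 -1" --pt "0.9 -14.6 0 0.12 -1" --pt "1.0 -15.8 0 0.13 -1" --pt "1.0 -15.8 0 0.13 -1"

```text
t: 18.15
tool_pos: [0.4909, -0.1212, 0.0311]
tool_rot: [3.062, -0.703, -0.002]
wrist_force: [-5.6, -6.5, -1.1]
grip_width: 0.0057
grasp_force: 64.0
```

```bash
python3 m.py
```

```text
t 18.5 pos [ 0.4909 -0.1213  0.0311] yaw -25.834859293508607 phi 154.83288870180598 r 0.12271655182440111
TOTAL [0.321  0.4897 0.2199 0.2971 0.34   0.2818 0.3806 0.3843] mean [ 0.3419 -0.6978 -6.3665 -6.3685 -0.2344] q [-0.3341  0.5799  1.8999 -0.0007  0.6633  1.6881]
```

Emit:
servo_tool --pt "0.0 -2.4 0 0.02 -1" --pt "0.1 -4.9 0 0.04 -1" --pt "0.2 -7.3 0 0.06 -1" --pt "0.4 -9.7 0 0.08 -1" --pt "0.6 -12.2 0 0.1 -1" --pt "0.6 -12.2 0 0.1 -1" --pt "0.6 -12.2 0 0.1 -1" --pt "0.6 -12.2 0 0.1 -1"

```text
t: 19.3
tool_pos: [0.4966, -0.1105, 0.031]
tool_rot: [3.023, -0.854, -0.003]
wrist_force: [-7.2, -6.6, 0.2]
grip_width: 0.0057
grasp_force: 63.9
```

```bash
python3 m.py
```

```text
t 19.65 pos [ 0.4966 -0.1105  0.031 ] yaw -31.565996069415647 phi 149.13268700778016 r 0.12274771612920984
TOTAL [0.5246 0.3457 0.4068 0.4148 0.3103 0.3785 0.3952 0.4968] mean [ 0.3926 -0.6631 -6.408  -6.1893 -0.266 ] q [-0.3103  0.5839  1.8916 -0.0006  0.6679  1.8119]
```

Emit:
servo_tool --pt "0.0 -2.4 0 0.02 -1" --pt "0.1 -4.9 0 0.04 -1" --pt "0.2 -7.3 0 0.06 -1" --pt "0.4 -9.7 0 0.08 -1" --pt "0.6 -12.2 0 0.1 -1" --pt "0.6 -12.2 0 0.1 -1" --pt "0.6 -12.2 0 0.1 -1" --pt "0.6 -12.2 0 0.1 -1"

```text
t: 20.45
tool_pos: [0.5034, -0.1006, 0.031]
tool_rot: [2.976, -1.005, -0.003]
wrist_force: [-7.9, -8.8, -0.4]
grip_width: 0.0054
grasp_force: 64.8
```

```bash
python3 m.py
```

```text
t 20.8 pos [ 0.5034 -0.1006  0.031 ] yaw -37.31076200965497 phi 143.5368766606532 r 0.12262678396817665
TOTAL [0.6346 0.636  0.5252 0.5425 0.5494 0.5574 0.4841 0.5554] mean [ 0.55   -0.7466 -7.175  -7.8461 -0.3321] q [-0.2877  0.5896  1.8796 -0.0009  0.6745  1.9349]
```

The moment has jumped from about 0.37 to 0.55, so contact is made at about 25–28 N. One small step more.

Emit:
servo_tool --pt "0.0 -2.4 0 0.02 -1" --pt "0.1 -4.9 0 0.04 -1" --pt "0.2 -7.3 0 0.06 -1" --pt "0.4 -9.7 0 0.08 -1" --pt "0.6 -12.2 0 0.1 -1" --pt "0.6 -12.2 0 0.1 -1" --pt "0.6 -12.2 0 0.1 -1" --pt "0.6 -12.2 0 0.1 -1"

```text
t: 21.6
tool_pos: [0.5111, -0.0912, 0.0309]
tool_rot: [2.922, -1.152, -0.004]
wrist_force: [-8.3, -7.9, 0.3]
grip_width: 0.0054
grasp_force: 65.2
```

```bash
python3 m.py; python3 m.py
```

```text
t 21.95 pos [ 0.5111 -0.0913  0.0309] yaw -43.037397410095984 phi 137.8686789708312 r 0.12257776319167742
TOTAL [0.6445 0.6421 0.5813 0.6148 0.4598 0.5868 0.6036 0.5698] mean [ 0.5797 -0.7742 -7.4988 -8.1094 -0.4325] q [-0.2661  0.597   1.8641 -0.0009  0.6829  2.0566]
t 22.3 pos [ 0.5111 -0.0912  0.0309] yaw -43.03500792476536 phi 137.86038462912728 r 0.1225978673710726
TOTAL [0.5698 0.6495 0.5589 0.5349 0.6283 0.5945 0.6091 0.6506] mean [ 0.6037 -0.7951 -7.4913 -8.6084  0.0589] q [-0.2661  0.597   1.8641 -0.0009  0.6829  2.0566]
```

Emit:
servo_tool --pt "0.0 -1.8 0 0.015 -1" --pt "0.1 -3.7 0 0.03 -1" --pt "0.1 -5.5 0 0.045 -1" --pt "0.2 -7.3 0 0.06 -1" --pt "0.2 -7.3 0 0.06 -1" --pt "0.2 -7.3 0 0.06 -1" --pt "0.2 -7.3 0 0.06 -1" --pt "0.2 -7.3 0 0.06 -1"

```text
t: 23.1
tool_pos: [0.5161, -0.0861, 0.0309]
tool_rot: [2.886, -1.239, -0.004]
wrist_force: [-8.3, -8.3, -0.1]
grip_width: 0.0054
grasp_force: 65.4
```

```bash
python3 m.py; python3 m.py
```

```text
t 23.45 pos [ 0.5161 -0.0861  0.0309] yaw -46.480050526886465 phi 134.50084269562083 r 0.1225405916470955
TOTAL [0.6061 0.6765 0.6714 0.6193 0.6342 0.5835 0.6396 0.5867] mean [ 0.6302 -0.8063 -7.6722 -8.9142 -0.0109] q [-0.254   0.6022  1.8533 -0.001   0.6888  2.1288]
t 23.8 pos [ 0.5161 -0.0861  0.0309] yaw -46.47485493201222 phi 134.49486221088134 r 0.12256248722980176
TOTAL [0.5867 0.561  0.6237 0.6559 0.5748 0.6083 0.7035 0.5784] mean [ 0.6151 -0.8075 -7.9106 -8.5105 -0.2438] q [-0.2539  0.6021  1.8533 -0.001   0.6889  2.1288]
```

About 0.62 N m, which is 0.245 above running free, so roughly 39 N; the turn since contact agrees. Relieve the bar within its slack.

Emit:
servo_tool --pt "0 1.2 0 -0.01 -1" --pt "0 2.4 0 -0.02 -1" --pt "0.1 3.7 0 -0.03 -1" --pt "0.1 4.9 0 -0.04 -1" --pt "0.1 4.9 0 -0.04 -1" --pt "0.1 4.9 0 -0.04 -1" --pt "0.1 4.9 0 -0.04 -1" --pt "0.1 4.9 0 -0.04 -1"

```text
t: 24.6
tool_pos: [0.5127, -0.0892, 0.0309]
tool_rot: [2.91, -1.181, -0.004]
wrist_force: [-6.9, -5.5, -0.3]
grip_width: 0.0058
grasp_force: 63.5
```

```bash
python3 m.py
```

```text
t 24.95 pos [ 0.5127 -0.0893  0.0309] yaw -44.177090951858105 phi 136.66179188671885 r 0.12274390514070614
TOTAL [0.3756 0.3474 0.4685 0.3558 0.3962 0.4238 0.3588 0.5191] mean [ 0.4099 -0.6897 -7.1426 -5.576  -0.1755] q [-0.2617  0.5986  1.8607 -0.0005  0.6848  2.0806]
```

Emit:
servo_tool --pt "0 1.8 0 -0.015 -1" --pt "0.1 3.7 0 -0.03 -1" --pt "0.1 5.5 0 -0.045 -1" --pt "0.2 7.3 0 -0.06 -1" --pt "0.2 7.3 0 -0.06 -1" --pt "0.2 7.3 0 -0.06 -1" --pt "0.2 7.3 0 -0.06 -1" --pt "0.2 7.3 0 -0.06 -1"

```text
t: 25.75
tool_pos: [0.508, -0.0944, 0.031]
tool_rot: [2.945, -1.093, -0.003]
wrist_force: [-5.8, -2.7, 0.2]
grip_width: 0.0054
grasp_force: 60.8
```

```bash
python3 m.py
```

```text
t 26.1 pos [ 0.5081 -0.0944  0.031 ] yaw -40.712499824304416 phi 139.9040959338253 r 0.1228082916947422
TOTAL [0.186  0.3546 0.375  0.3217 0.2012 0.2574 0.3432 0.2251] mean [ 0.2969 -0.4774 -5.7119 -3.433  -0.1319] q [-0.2738  0.5938  1.8707 -0.0001  0.6792  2.0077]
```

Emit:
servo_tool --pt "0 1.8 0 -0.015 -1" --pt "0.1 3.7 0 -0.03 -1" --pt "0.1 5.5 0 -0.045 -1" --pt "0.2 7.3 0 -0.06 -1" --pt "0.3 8.6 0 -0.07 -1" --pt "0.3 8.6 0 -0.07 -1" --pt "0.3 8.6 0 -0.07 -1" --pt "0.3 8.6 0 -0.07 -1"

```text
t: 26.9
tool_pos: [0.5037, -0.101, 0.0312]
tool_rot: [2.982, -0.987, 0.0]
wrist_force: [-2.5, -1.9, -0.5]
grip_width: 0.0057
grasp_force: 59.2
```

```bash
python3 m.py
```

```text
t 27.25 pos [ 0.5037 -0.101   0.0312] yaw -36.626465440755766 phi 143.58514658224536 r 0.12212270425568422
TOTAL [0.0754 0.1549 0.2745 0.1768 0.2818 0.1043 0.1672 0.2045] mean [ 0.1949 -0.231  -2.3579 -2.593  -0.7591] q [-0.2885  0.5888  1.8801 -0.      0.6724  1.9216]
```

Emit:
servo_tool --pt "0 1.8 0 -0.015 -1" --pt "0.0 3.0 0 -0.025 -1" --pt "-4 3.0 0 -0.025 -1" --pt "-8 3.0 0 -0.025 -1" --pt "-13 3 0 -0.025 -1" --pt "-18 3 0 -0.025 -1" --pt "-24 3 0 -0.025 -1" --pt "-30 3 0 -0.025 -1"

```text
t: 28.05
tool_pos: [0.4773, -0.085, 0.0312]
tool_rot: [-2.995, 0.949, 0.0]
wrist_force: [0.3, -0.3, -0.5]
grip_width: 0.0057
grasp_force: 58.9
```

```bash
python3 - <<'E'
from plant import r
from h import *
s=r.state(); M=R.from_rotvec(s["tool_rot"]).as_matrix(); print(s["t"],s["tool_pos"],np.degrees(np.arctan2(M[1,0],M[0,0])),s["wrist_force"],s["ft_torque"],s["joints"])
E
```

```text
28.05 [ 0.4773 -0.085   0.0312] -35.1801193764379 [ 0.2563 -0.2587 -0.4562] [ 0.0373 -0.0005  0.0175] [-0.2724  0.554   1.9545  0.0002  0.6332  1.9123]
```

Emit:
servo_tool --pt "-15 0 0 0 -1" --pt "-35 -5 -15 0 -1" --pt "-55 -15 -45 -0.1 -1" --pt "-75 -25 -80 -0.24 -1" --pt "-87 -35 -105 -0.38 -1" --pt "-87 -42 -119 -0.52 -1" --pt "-87 -42 -119 -0.66 -1" --pt "-87 -42 -119 -0.8 -1"

```text
t: 28.85
tool_pos: [0.4307, -0.0005, 0.1507]
tool_rot: [3.127, 0.302, 0.002]
wrist_force: [0.0, 0.2, -1.3]
grip_width: 0.0056
grasp_force: 58.8
```

Emit:
servo_tool --pt "0 0 0 -0.14 -1" --pt "0 0 0 -0.28 -1" --pt "0 0 0 -0.42 -1" --pt "0 0 0 -0.56 -1" --pt "0 0 0 -0.7 -1" --pt "0 0 0 -0.84 -1" --pt "0 0 0 -0.98 -1" --pt "0 0 0 -1.12 -1"

```text
t: 29.65
tool_pos: [0.4305, -0.0008, 0.1501]
tool_rot: [-2.49, -1.916, 0.0]
wrist_force: [-0.2, 0.1, -0.1]
grip_width: 0.006
grasp_force: 58.9
```

Emit:
servo_tool --pt "0 0 0 -0.14 -1" --pt "0 0 0 -0.28 -1" --pt "0 0 0 -0.42 -1" --pt "0 0 0 -0.56 -1" --pt "0 0 0 -0.7 -1" --pt "0 0 0 -0.84 -1" --pt "0 0 0 -0.98 -1" --pt "0 0 0 -1.12 -1"

```text
t: 30.45
tool_pos: [0.4304, -0.0008, 0.1501]
tool_rot: [-1.092, -2.946, -0.0]
wrist_force: [-0.3, 0.2, -0.3]
grip_width: 0.0059
grasp_force: 58.9
```

Emit:
servo_tool --pt "0 0 0 -0.14 -1" --pt "0 0 0 -0.28 -1" --pt "0 0 0 -0.42 -1" --pt "0 0 0 -0.56 -1" --pt "0 0 0 -0.7 -1" --pt "0 0 0 -0.84 -1" --pt "0 0 0 -0.98 -1" --pt "0 0 0 -1.04 -1"

```text
t: 31.25
tool_pos: [0.4304, -0.0008, 0.1501]
tool_rot: [0.515, -3.099, -0.0]
wrist_force: [0.7, -0.4, -1.1]
grip_width: 0.0054
grasp_force: 58.9
```

```bash
python3 - <<'E'
from plant import r
from h import *
r.read_camera("wrist"); r.read_camera("wrist")
s=r.state(); c=r.read_camera("wrist"); M=R.from_rotvec(s["tool_rot"]).as_matrix(); yaw=np.degrees(np.arctan2(M[1,0],M[0,0])); print(s["t"],s["tool_pos"],yaw%360,s["wrist_force"],s["joints"])
g=cv2.cvtColor(c["color"],cv2.COLOR_BGR2GRAY).astype(int)
for v in(20,24,28,32,36,100,220): print(v,g[v,264:306:2])
print("delta tool mm",M.T@(np.array([.5795,.1632,.0215])-s["tool_pos"])*1e3,"turn",np.radians(yaw%360-199.4))
E
```

```text
31.35 [ 0.4305 -0.0008  0.1501] 198.6278459340098 [-0.0461  0.3344 -1.5015] [-0.1101  0.2526  2.0258  0.0001  0.8633 -2.0061]
20 [86 88 85 86 84 89 88 91 90 86 84 86 85 83 90 84 86 88 87 83 85]
24 [88 90 84 89 87 89 83 87 85 87 89 88 88 90 84 90 86 89 87 85 86]
28 [ 89  92  89  81  85  82  86 133 219 230 218 134  87  85  84  87  87  90
  86  88  85]
32 [ 89  86  86  88  82 174 225 234 240 243 244 244 245 219  81  91  87  86
  90  84  89]
36 [ 86  86  88  89 162 219 232 240 245 247 247 246 245 243 205  83  89  89
  88  87  84]
100 [ 97  99  92  96 143 207 229 238 245 247 247 247 246 243 221  93  95  94
  96  96  94]
220 [ 94 100  97 101  97 160 218 235 242 246 247 246 245 243 195  97 101 103
 101  98  96]
delta tool mm [-193.5731  107.8082  128.6352] turn -0.013476630784190691
```

Emit:
servo_tool --pt "-15 8 0 -0.008 -1" --pt "-45 25 0 -0.008 -1" --pt "-80 45 10 -0.008 -1" --pt "-115 64 25 -0.008 -1" --pt "-150 84 45 -0.008 -1" --pt "-178 99 65 -0.008 -1" --pt "-192 107 82 -0.008 -1" --pt "-193.6 107.8 90 -0.008 -1"

```text
t: 32.2
tool_pos: [0.5799, 0.1641, 0.0583]
tool_rot: [0.519, -3.097, -0.0]
wrist_force: [-0.8, -0.8, 0.0]
grip_width: 0.0064
grasp_force: 58.9
```

Emit:
servo_tool --pt "0 0 0 0 -1" --pt "0 0 10 0 -1" --pt "0 0 20 0 -1" --pt "0 0 28 0 -1" --pt "0 0 33 0 -1" --pt "0 0 36 0 -1" --pt "0 0 37.8 0 -1" --pt "0 0 37.8 0 -1"

```text
t: 33.0
tool_pos: [0.58, 0.1628, 0.0223]
tool_rot: [0.519, -3.098, 0.0]
wrist_force: [0.2, -0.2, -0.4]
grip_width: 0.0059
grasp_force: 58.9
```

```bash
python3 - <<'E'
from plant import r
from h import *
r.read_camera("wrist")
s=r.state(); M=R.from_rotvec(s["tool_rot"]).as_matrix(); yaw=np.degrees(np.arctan2(M[1,0],M[0,0])); print(s["t"],s["tool_pos"],yaw%360,s["wrist_force"])
E
```

```text
33.05 [0.5801 0.1629 0.0225] 199.0358680626983 [-0.0723  0.0928 -0.334 ]
```

Emit:
servo_tool --pt "0 0 0.8 0 -1" --pt "0 0 0.8 0 -1" --pt "0 0 0.8 0 -0.8" --pt "0 0 0.8 0 -0.7" --pt "0 0 0.8 0 -0.5" --pt "0 0 0.8 0 -0.2" --pt "0 0 0.8 0 0.2" --pt "0 0 0.8 0 0.5" --grip_force 20

```text
t: 33.85
tool_pos: [0.58, 0.1628, 0.0216]
tool_rot: [0.519, -3.098, -0.0]
wrist_force: [-1.1, 0.2, -0.1]
grip_width: 0.062
grasp_force: 0.0
```

Emit:
servo_tool --pt "0 0 0 0 0.6" --pt "0 0 0 0 0.6" --pt "0 0 -10 0 0.6" --pt "0 0 -30 0 0.8" --pt "0 0 -55 0 1" --pt "0 0 -80 0 1" --pt "0 0 -100 0 1" --pt "0 0 -101 0 1"

```text
t: 34.65
tool_pos: [0.5814, 0.1632, 0.1259]
tool_rot: [-0.519, 3.093, 0.0]
wrist_force: [0.6, 0.3, 0.2]
grip_width: 0.0857
grasp_force: 0.0
```

```bash
python3 - <<'E'
from plant import r
from h import *
r.read_camera("wrist"); r.read_camera("wrist")
s=r.state(); c=r.read_camera("wrist"); T=wristT(s,c["hand_eye"]); print(s["t"],s["tool_pos"],s["wrist_force"],s["grip_width"])
old=np.load("w2.npz"); a=np.radians(19.4); D=np.array([np.cos(a),np.sin(a),0]); C=np.array([.57,.16,.0397])
print("expect",proj(c["intrinsics"],T,[C-.09*D,C+.09*D]))
o=np.hstack([old["im"][40:330,180:380],c["color"][40:330,180:380]])
sc=r.read_camera("scene")["color"][180:265,225:310]; sc0=cv2.imread("pics/scene0.png")[180:265,225:310]
b=cv2.resize(np.hstack([sc0,sc]),None,fx=2.3,fy=2.3,interpolation=cv2.INTER_CUBIC)
O=np.zeros((290+b.shape[0],400,3),np.uint8); O[:290]=o; O[290:,:b.shape[1]]=b[:,:400]
cv2.imwrite("pics/final.png",O)
E
```

```text
34.75 [0.58   0.1629 0.1228] [ 0.1116 -0.1813 -0.6599] 0.08560675865264086
expect [[283.7806  69.1015]
 [285.0932 303.9475]]
```

View pics/final.png

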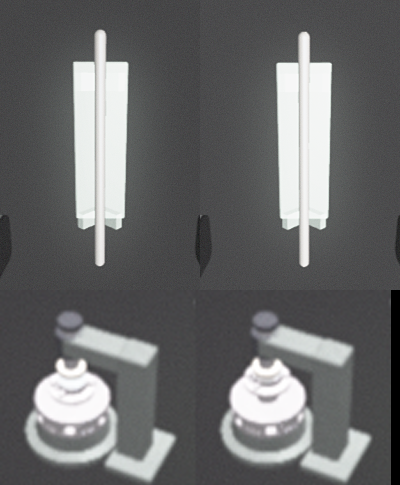

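The bar lies in both notches as it did at first: right half, ends at crop (304,35) and (304,265). The platen and watch are raised against the pad, near (265,365). I'm handing the job in.

```bash
python3 -c "
from plant import r
print(r.job_done())"
```

```text
the job is handed in; nothing more can be done
None
```

The job is handed in: I turned the collar about 2 rad clockwise in one stroke with the bar, so the watch is held against the pad at an estimated 39 N (from the turning moment and the turn after contact). The bar is back on its rest and nothing else was touched.

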